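# Load and clamp a seedling tray in the seeding jig

### The job

Push the black seedling tray along the channel of the seeding jig, without lifting it, until it sits fully home against the aluminium end stop. Then push the clamp's red T-handle over past its centre so that it snaps down and its rubber foot covers the tray's ledge. Leave the pots, cups, bottle and dibber around the jig where they stand.

Things in the scene. Friction and masses are not known exactly. Their poses are not given: they have to be found in the camera images.
- jig: seeding jig fixed to the bench: plywood plate 170 (its x) x 400 (its y) x 12 mm, z up. Origin on the bench surface, on the channel's centre line. Aluminium channel along y: rails 16 mm high above the plate, inner faces at x = -68 and +68 mm, from y = -100 to +185 mm, open at the +y end. Toggle clamp behind the stop: hinge pin along x at y = -135, z = 70 mm, bracket up to z = 81 mm.
- jig_stop (a point): middle of the aluminium end stop's face, at the plate's top: y = -100, z = 12 mm in the jig's frame; the stop is 30 mm high above the plate. The tray's -y end touches it when fully home.
- tray: loose black seedling tray in the channel, about 0.6 kg: base 130 (its x) x 170 (its y) x 45 mm high, upright sides; on it 16 dark-filled cells, 114 x 102 mm, top at 70 mm; 34 mm ledges at both y ends. Origin: centre of underside; axes nearly the jig's, about 3 mm play a side. Home: origin at y = -15 mm in the jig's frame; starts 50 to 95 mm short, on the +y side. Slides with 2 to 10 N.
- clamp (a joint): toggle clamp angle, rad: 0 = open (handle leans 0.6 rad from upright to the jig's -y, away from the tray, holding arm up); 1.2 = locked (handle leans 0.6 rad to +y, arm level over the tray's ledge). Sprung over centre: either side of 0.6 it drives itself to the nearer end. Tipping it takes about 4 N at the handle at first, falling to nothing at the centre.
- clamp_grip (a point): middle of the clamp's red T-handle bar (bar along the jig's x, 68 mm long, 18 mm thick), 100 mm from the hinge pin on a 10 mm round steel stem. In the jig's frame at x = 0: open y = -191, z = 153 mm; at centre y = -135, z = 170; locked y = -79, z = 153.
- red_cup: tapered red plastic cup of potting mix with a seedling, 105 mm high, 84 mm across the top; a bystander, origin at the underside
- black_pot: tapered black nursery pot with a taller plant, rim 95 mm high, 104 mm across the top; a bystander, origin at the underside
- clay_pot: terracotta pot with a seedling, rim 80 mm high, 94 mm across the top; a bystander, origin at the underside
- small_cup: small tapered red cup with a seedling, 80 mm high, 72 mm across the top; a bystander, origin at the underside
- feed_bottle: green plastic bottle with a white cap, 150 mm high, 60 mm across; a bystander, origin at the underside
- dibber: dibber lying flat: wooden grip 22 mm wide and 18 mm high with a steel point, 160 mm long in all, along its own y; a bystander, origin at the underside
Not all that is in view belongs to the job. Leave any green or pink look-alike of the tray alone.

How it is judged:
On the way, in this order (a step that is already met when the one before it is completed fails the run):
1. the tray is pushed home against the end stop (within 5 mm) while the clamp is still open (y of tray in the frame of jig between -0.02 and -0.01 m and value of joint clamp below 0.3 rad), for 0.2 s.
2. the toggle clamp is flipped past centre into its locked position (value of joint clamp above 1.1 rad), for 0.2 s.
At the end, for the whole second after the job is handed in: The tray lies flat and at rest in the channel, its end within 5 mm of the end stop, and the clamp is locked (at least 1.1 of its 1.2 rad) (y of tray in the frame of jig between -0.02 and -0.01 m and value of joint clamp above 1.1 rad and angle between tray's own z axis and vertical below 0.05 rad and z of tray in the frame of jig below 0.018 m and linear speed of tray below 0.01 m/s and angle between the y axis of tray and the y axis of jig, either way round below 0.06 rad); the robot touches nothing.
It fails at once if the tray is lifted or tipped (more than 12 mm off the plate or 0.2 rad) (z of tray in the frame of jig above 0.024 m or angle between tray's own z axis and vertical above 0.2 rad).
It fails at once if a bystander is pushed more than 30 mm (distance of any of red_cup, black_pot, clay_pot, small_cup, feed_bottle, dibber from where it was at the start of the episode above 0.03 m).
It fails at once if a standing pot, cup or bottle is tipped (0.4 rad) (angle between any of red_cup, black_pot, clay_pot, small_cup, feed_bottle's own z axis and vertical above 0.4 rad).
It also fails if it takes over 51 s, if anything falls off the work surface, if the arm or the gripper's body presses on something with over 40 N, if the wrist force passes 120 N, or if a joint passes its speed limit or range.

### The arm

A 6-joint arm with a two-finger parallel gripper is mounted at the origin on the work surface. World frame = base frame: x ahead of the robot, y to its left, z up, the work surface at z = 0. Lengths are in m, angles in rad, forces in N, time in s.
With the tool pointing down it reaches from about 0.375 to 0.975 m from the base axis. Payload 3.8 kg.
Tool frame: the origin (TCP) lies midway between the tips of the shut fingers; the grasp point (between the pads) lies 19 mm behind it; z points along the fingers, y is the direction in which the jaws open and shut (so a half turn about z gives the same grasp; the last joint's range is limited). The gripper opens to 85 mm and grips with 20 to 120 N. Pads are 22 mm wide; open, the fingers measure 114 mm over their backs; the gripper's body (76 mm by 85 mm) begins 54 mm behind the grasp point. The pads swing forward as they close: fully open they stand 13 mm farther back than shut.
Start: joints at [-1.268, 0.264, 1.604, -0, 1.274, -0.037], TCP at [0.225, -0.636, 0.231] pointing down, gripper open.
Joint ranges: [-2.63, 2.63], [-0.94, 2.18], [0.31, 2.57], [-1.31, 4.45], [0, 2.66], [-2.55, 2.55]. Speed limits (rad/s): [2.57, 2.57, 3.14, 3.14, 3.14, 3.14].

### API

Orientations are given as a rotation vector (axis times angle).
In Python, from workcell import bot gives the robot as it stands.
- The arm moves only by the tool drive_tool, never from a script. Its argument "deltas" is a list of rows, each an object with "hand": the opening, from 0 (shut) to 1 (fully open); "offset": the shift along the world's x, y, z in cm, a list of three; "angular": the turn, a rotation vector about the world's x, y, z in degrees, a list of three. A call has 1 to 8 rows; each row is the pose to reach, as a shift and turn from the pose commanded when the call began; what a row does not reach only later rows make up. A row lasts 1/8 s, in which the tool goes at most 62.5 mm and 10.7 degrees, less where a joint would pass 70% of its speed; a pose out of reach is approached as far as the arm can. A call with a gripper value outside its range is refused whole. The fingers move at their own pace and stop on an object; "force" is the grip in N (left out, the last holds). Time passes only in rows, so rows that repeat a pose let the fingers close. It gives the time, the measured TCP pose, the force and the opening at its end, in the units of the state.
- bot.read_state(): the state, without advancing time (a new reading comes with each control period).
- bot.read_camera(name): name is "scene" or "top" or "wrist"; returns a dict with "frame" (420x560x3 uint8, blue, green, red), "mtx" (3x3 intrinsics, pixels), "k1" (the pictures are not rectified: a ray, as slopes to the right and down, at radius r is drawn at 1 + k1 r^2 times it, then the intrinsics apply), "R" (3x3) and "t" (3): a world point X has camera coordinates R X + t. Camera axes: x right, y down, z forward; pixel columns grow to the right and rows downward; lengths in m; the calibration is good to about 2 mm. A picture is of the moment at which its call begins. There is no depth.
- bot.finish_job(): hands the job in, once; it reports no verdict.
The state is a dict: "time": time; "q": joint angles; "joint_vel": joint speeds; "joint_torque": joint torques, N m; "tool_pos": TCP position; "tcp_rot": TCP orientation; "wrist_force": force on the tool from outside, world axes, zero at the start; "torque": the same for the moment, N m; "width": opening from 0.0 (shut) to 1.0 (fully open).
Only numpy, scipy, OpenCV 4.12 (cv2) and the standard library are available. Lean on these libraries where they do the work, as an engineer would, in place of code of your own. Each camera call takes 0.05 s, during which the arm holds its last target. There are 200 camera calls.

## Working session

There is one attempt and no reset: what is moved stays moved. The work goes in short steps, Python scripts to look and compute and a tool call to move; the robot and the scene stay as the last step left them, time stands still between calls to the robot, and variables do not carry over. Pictures are saved under pics/ and viewed, about 8 in all and at most 12, crops included, and the job is handed in when it is done.

Besides the shell and the picture viewer there is one more tool, called after ">>>" as a command line: name --argument value ..., lists and objects as JSON in quotes. drive_tool: Moves the arm, as the interface text tells. Its arguments: {"type":"object","properties":{"deltas":{"type":"array"},"force":{"type":"number"}},"required":["deltas"]}

```bash
mkdir -p pics; cat > h.py <<'E'
import numpy as np,cv2
from workcell import bot
def snap(n,f):
    c=bot.read_camera(n); cv2.imwrite('pics/'+f,c['frame']); np.savez('pics/'+f+'.npz',**{k:c[k] for k in('mtx','k1','R','t')}); return c
def load(f): return np.load('pics/'+f+'.npz')
def ray(c,uv,z):
    K=c['mtx']; k=float(c['k1']); d=np.array([(uv[0]-K[0,2])/K[0,0],(uv[1]-K[1,2])/K[1,1]]); s=d.copy()
    for _ in range(20): s=d/(1+k*(s@s))
    R=c['R'];v=R.T@np.array([*s,1]);o=-R.T@c['t']; return o+v*(z-o[2])/v[2]
def proj(c,X):
    p=c['R']@np.array(X,float)+c['t'];s=p[:2]/p[2];s=s*(1+float(c['k1'])*(s@s));return c['mtx'][:2,:2]@s+c['mtx'][:2,2]
E
python3 - <<'E'
from h import *
for n in('scene','top'):
    c=snap(n,n+'0.png'); print(n,-c['R'].T@c['t'])
print(bot.read_state())
E
```

```text
scene [ 0.90312966 -0.54237091  0.90169339]
top [ 0.28486382 -0.01800038  1.23085072]
{'time': 0.1, 'q': array([-1.26790169e+00,  2.64696658e-01,  1.60526805e+00,  3.41788550e-05,
        1.27372992e+00, -3.69013688e-02]), 'joint_vel': array([-0.00117018, -0.00200953, -0.00428024, -0.00081429,  0.00026164,
        0.00041879]), 'joint_torque': array([ 9.98546875e-05, -5.16707790e+01, -3.68590343e+01, -6.10171446e-05,
        6.25650355e-03, -6.33605987e-05]), 'tool_pos': array([ 0.22477761, -0.63574815,  0.23005732]), 'tcp_rot': array([-3.09430502e+00, -5.30817679e-01,  3.86706732e-04]), 'wrist_force': array([ 0.59831001, -0.55680657, -0.10661943]), 'torque': array([-0.04536502,  0.00871414, -0.02124619]), 'width': 1.0004826676761476}
```

View pics/top0.png

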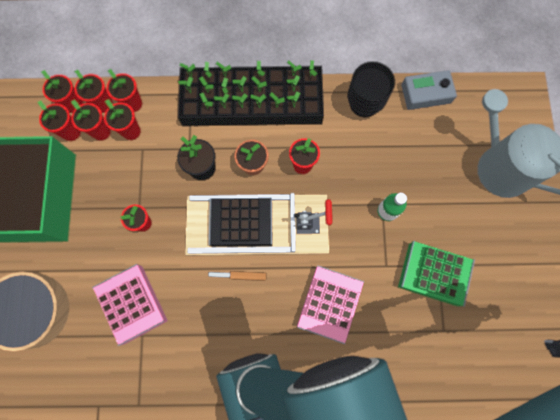

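View pics/scene0.png

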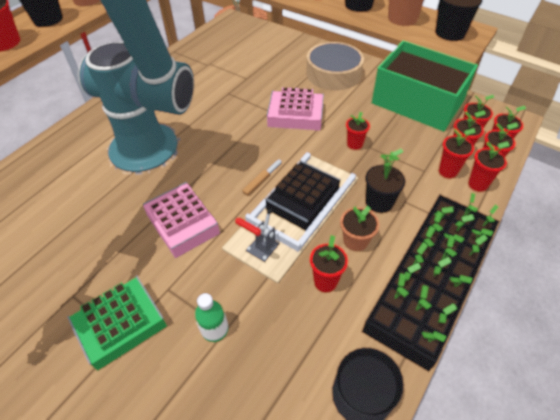

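The jig lies with its long axis roughly along image columns 187–328 in the top view, rows 195–253. The tray is at about (241,222) and the red T-handle at about (329,212). I'll enlarge that area.

```bash
python3 - <<'E'
from h import *
i=cv2.imread('pics/top0.png')[185:265,180:340]
cv2.imwrite('pics/c1.png',cv2.resize(i,None,fx=5,fy=5,interpolation=cv2.INTER_CUBIC))
E
```

```text
(no output)
```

View pics/c1.png

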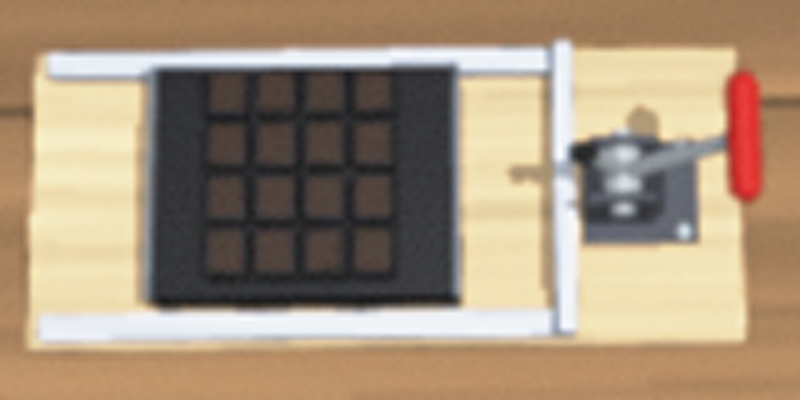

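Crop: plate corners are at (37,52), (737,48), (745,342) and (28,350). The tray's ends are at columns ~150 and ~457, the stop's tray-side face is at ~553, and the handle's middle is at (745,137). Next I'll fit the jig pose.

```bash
cat > fit.py <<'E'
from h import *
from scipy.optimize import least_squares
c=load('top0.png')
px=lambda a:np.array(a)/5+[179.6,184.6]
J=[(85,200,12),(85,-200,12),(-85,-200,12),(-85,200,12),(0,-191,153),(76,185,28),(-76,185,28)]
P=[px(a) for a in[(37,52),(737,48),(745,342),(28,350),(745,137),(47,66),(40,327)]]
def W(p,X):
    X=np.array(X)/1000;co,s=np.cos(p[2]),np.sin(p[2]);return np.array([p[0]+co*X[0]-s*X[1],p[1]+s*X[0]+co*X[1],X[2]])
f=lambda p:np.concatenate([proj(c,W(p,X))-q for X,q in zip(J,P)])
x0=ray(c,px((390,200)),.012)
r=least_squares(f,[x0[0],x0[1],0],loss='soft_l1',f_scale=.5);p=r.x
if __name__=='__main__':
    print(p,f(p).reshape(-1,2).round(1))
    print('grip open/locked',W(p,(0,-191,153)),W(p,(0,-79,153)),'stop',W(p,(0,-100,12)))
    def inj(w): d=w[:2]-p[:2];return np.array([[np.cos(p[2]),np.sin(p[2])],[-np.sin(p[2]),np.cos(p[2])]])@d*1000
    print('stop top edge px',(proj(c,W(p,(0,-100,42)))-[179.6,184.6])*5)
    for a in[(158,68),(457,66),(460,300),(150,303)]: print(inj(ray(c,px(a),.057)))
    for n,a,z in[('small',(135,219),.06),('red',(304,156),.1),('clay',(251,156),.08),('black',(199,160),.09),('bottle',(401,199),.15),('dib',(238,275),.01)]: print(n,inj(ray(c,a,z)), ray(c,a,z)) 
E
python3 fit.py
```

```text
[ 0.53160983  0.0456232  -0.00527036] [[-0.4  0.3]
 [-0.7 -0.1]
 [-0.3  0.2]
 [-0.9 -0.1]
 [ 1.  -0. ]
 [ 1.6 -0.9]
 [ 1.   0.4]]
grip open/locked [ 0.5306032  -0.14537415  0.153     ] [ 0.53119348 -0.0333757   0.153     ] stop [ 0.5310828  -0.05437541  0.012     ]
stop top edge px [562.61545331 183.59147423]
[ 63.87251805 122.05909283]
[ 63.48631114 -42.45220218]
[-66.4544001  -43.46493926]
[-66.56584757 123.06330727]
small [  6.60731157 327.31928603] [0.53994213 0.37290312 0.06      ]
red [ 168.384992  -133.2182944] [ 0.69929038 -0.08848069  0.1       ]
clay [177.05461898  11.70850625] [0.7087237 0.0563984 0.08     ]
black [163.19400551 152.8654736 ] [0.69560722 0.19762646 0.09      ]
bottle [  32.80547731 -373.64896794] [ 0.5624456  -0.32819348  0.15      ]
dib [-142.84378848   50.27767952] [0.38903301 0.09665301 0.01      ]
```

>>> drive_tool --deltas '[{"hand": 0.5,"offset": [2,5.5,2],"angular": [0,0,9]},{"hand": 0.5,"offset": [4,11,3],"angular": [0,0,18]},{"hand": 0.5,"offset": [6,16,4],"angular": [0,0,27]},{"hand": 0.5,"offset": [8,21,4],"angular": [0,0,36]},{"hand": 0.5,"offset": [10,26,4],"angular": [0,0,45]},{"hand": 0.5,"offset": [12,31,4],"angular": [0,0,54]},{"hand": 0.5,"offset": [14,36,4],"angular": [0,0,62]},{"hand": 0.5,"offset": [16,41,4],"angular": [0,0,70]}]'

```text
time: 1.1
tool_pos: [0.3851, -0.2246, 0.271]
tcp_rot: [-2.227, -2.216, -0.0]
wrist_force: [0.3, -0.1, 0.1]
width: 0.501
```

>>> drive_tool --deltas '[{"hand": 0.5,"offset": [2,5.5,0],"angular": [0,0,0]},{"hand": 0.5,"offset": [4,11,0],"angular": [0,0,0]},{"hand": 0.5,"offset": [6,16.5,0],"angular": [0,0,0]},{"hand": 0.5,"offset": [8,22,0],"angular": [0,0,0]},{"hand": 0.5,"offset": [10,27.5,0],"angular": [0,0,0]},{"hand": 0.5,"offset": [12,33,0],"angular": [0,0,0]},{"hand": 0.5,"offset": [14,38.5,0],"angular": [0,0,0]},{"hand": 0.5,"offset": [14.6,43,0],"angular": [0,0,0]}]'

```text
time: 2.1
tool_pos: [0.5313, 0.2058, 0.2706]
tcp_rot: [-2.231, -2.212, 0.001]
wrist_force: [-0.5, -0.9, -0.3]
width: 0.5
```

```bash
python3 - <<'E'
from h import *
from fit import W,p
c=snap('wrist','w1.png'); print(bot.read_state()['tool_pos'])
for X in[(68,185,28),(-68,185,28),(65,123,57),(-65,123,57),(-68,-100,28),(85,200,12),(-85,200,12)]: print(X,proj(c,W(p,X)))
E
```

```text
[0.53133878 0.21060727 0.27042542]
(68, 185, 28) [337.99703226 147.13626967]
(-68, 185, 28) [223.15315685 147.47666517]
(65, 123, 57) [336.93590776 204.54396891]
(-65, 123, 57) [224.53882614 204.83374572]
(-68, -100, 28) [234.5092119  343.31504842]
(85, 200, 12) [350.29126543 132.91355864]
(-85, 200, 12) [210.77213307 133.34038681]
```

View pics/w1.png

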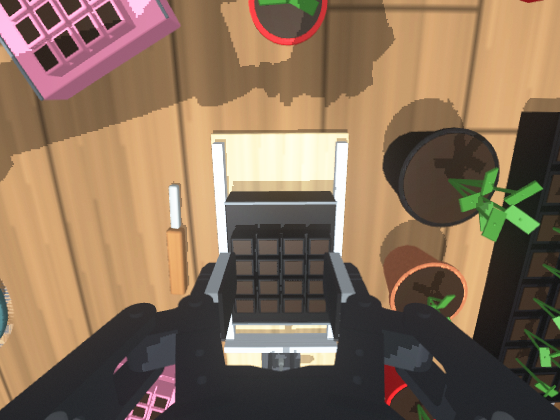

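The wrist view shows the plate's far corners at (212,133) and (348,133), and the tray's upper edge at row 203. All are within about 2 px of the prediction, so the fit is good and I'll descend behind the tray.

>>> drive_tool --deltas '[{"hand": 0.5,"offset": [0,0,-6],"angular": [0,0,0]},{"hand": 0.5,"offset": [0,0,-12],"angular": [0,0,0]},{"hand": 0.5,"offset": [0,0,-18],"angular": [0,0,0]},{"hand": 0.5,"offset": [0,0,-22],"angular": [0,0,0]},{"hand": 0.5,"offset": [0,0,-24],"angular": [0,0,0]},{"hand": 0.5,"offset": [0,0,-24.3],"angular": [0,0,0]},{"hand": 0.5,"offset": [0,0,-24.3],"angular": [0,0,0]}]'

```text
time: 3.02
tool_pos: [0.5313, 0.2036, 0.0288]
tcp_rot: [2.232, 2.211, 0.001]
wrist_force: [-0.2, -1.2, 0.2]
width: 0.5
```

>>> drive_tool --deltas '[{"hand": 0.5,"offset": [0,-1,0],"angular": [0,0,0]},{"hand": 0.5,"offset": [0,-2,0],"angular": [0,0,0]},{"hand": 0.5,"offset": [0,-2.7,0],"angular": [0,0,0]},{"hand": 0.5,"offset": [0,-3.2,0],"angular": [0,0,0]},{"hand": 0.5,"offset": [0,-3.7,0],"angular": [0,0,0]},{"hand": 0.5,"offset": [0,-4.2,0],"angular": [0,0,0]},{"hand": 0.5,"offset": [0,-4.7,0],"angular": [0,0,0]},{"hand": 0.5,"offset": [0,-4.7,0],"angular": [0,0,0]}]'

```text
time: 4.03
tool_pos: [0.5306, 0.1558, 0.0279]
tcp_rot: [2.232, 2.211, -0.002]
wrist_force: [0.4, 1.4, 1.3]
width: 0.498
```

>>> drive_tool --deltas '[{"hand": 0.5,"offset": [0,-0.4,0],"angular": [0,0,0]},{"hand": 0.5,"offset": [0,-0.8,0],"angular": [0,0,0]},{"hand": 0.5,"offset": [0,-1.2,0],"angular": [0,0,0]},{"hand": 0.5,"offset": [0,-1.6,0],"angular": [0,0,0]},{"hand": 0.5,"offset": [0,-2.0,0],"angular": [0,0,0]},{"hand": 0.5,"offset": [0,-2.2,0],"angular": [0,0,0]}]'

```text
time: 4.78
tool_pos: [0.5307, 0.1342, 0.0281]
tcp_rot: [-2.232, -2.211, 0.001]
wrist_force: [-0.1, 1.8, -0.6]
width: 0.497
```

```bash
python3 - <<'E'
from h import *
s=bot.read_state();print(s['tool_pos'],s['wrist_force'])
c=snap('top','t2.png')
i=c['frame'][185:265,180:340]
cv2.imwrite('pics/c2.png',cv2.resize(i,None,fx=5,fy=5,interpolation=cv2.INTER_CUBIC))
E
```

```text
[0.53070132 0.13417281 0.02807354] [-0.07321256  1.83623859 -0.59278172]
```

View pics/c2.png

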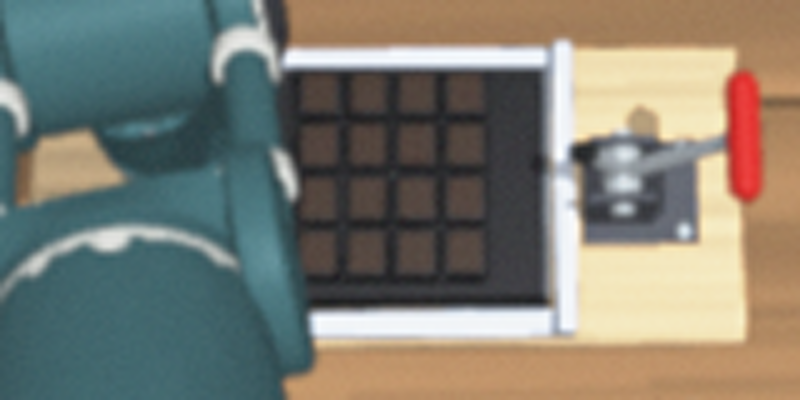

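The tray end (column ~547) is now a few mm from the stop (~553) and the clamp is still open. I'll creep until the force rises.

>>> drive_tool --deltas '[{"hand": 0.5,"offset": [0,-0.2,0],"angular": [0,0,0]},{"hand": 0.5,"offset": [0,-0.4,0],"angular": [0,0,0]},{"hand": 0.5,"offset": [0,-0.5,0],"angular": [0,0,0]},{"hand": 0.5,"offset": [0,-0.5,0],"angular": [0,0,0]}]'

```text
time: 5.32
tool_pos: [0.5307, 0.1314, 0.0283]
tcp_rot: [-2.23, -2.209, -0.003]
wrist_force: [-1.3, 8.7, -1.1]
width: 0.501
```

>>> drive_tool --deltas '[{"hand": 0.5,"offset": [0,-0.1,0],"angular": [0,0,0]},{"hand": 0.5,"offset": [0,-0.2,0],"angular": [0,0,0]},{"hand": 0.5,"offset": [0,-0.2,0],"angular": [0,0,0]}]'

```text
time: 5.7
tool_pos: [0.5304, 0.1312, 0.0285]
tcp_rot: [-2.229, -2.208, -0.005]
wrist_force: [-2.2, 16.6, -0.4]
width: 0.505
```

>>> drive_tool --deltas '[{"hand": 0.5,"offset": [0,-0.1,0],"angular": [0,0,0]},{"hand": 0.5,"offset": [0,-0.2,0],"angular": [0,0,0]},{"hand": 0.5,"offset": [0,-0.2,0],"angular": [0,0,0]}]'

```text
time: 6.08
tool_pos: [0.5303, 0.1312, 0.0287]
tcp_rot: [-2.228, -2.206, -0.008]
wrist_force: [-3.9, 23.9, -0.1]
width: 0.501
```

The force rose to 24 N with no further travel, so the tray is home. Now I'll retreat and rise.

>>> drive_tool --deltas '[{"hand": 0.5,"offset": [0,1.5,0],"angular": [0,0,0]},{"hand": 0.5,"offset": [0,3,0],"angular": [0,0,0]},{"hand": 0.5,"offset": [0,3.5,3],"angular": [0,0,0]},{"hand": 0.3,"offset": [0,3.5,9],"angular": [0,0,0]},{"hand": 0,"offset": [0,3.5,15],"angular": [0,0,0]},{"hand": 0,"offset": [0,3.5,21],"angular": [0,0,0]},{"hand": 0,"offset": [0,3.5,25],"angular": [0,0,0]}]'

```text
time: 6.95
tool_pos: [0.5321, 0.1607, 0.2823]
tcp_rot: [2.23, 2.209, 0.006]
wrist_force: [0.3, 0.4, -0.5]
width: -0.004
```

>>> drive_tool --deltas '[{"hand": 0,"offset": [0,-5,0],"angular": [0,0,0]},{"hand": 0,"offset": [0,-10,0],"angular": [0,0,0]},{"hand": 0,"offset": [0,-15,0],"angular": [0,0,0]},{"hand": 0,"offset": [0,-20,0],"angular": [0,0,0]},{"hand": 0,"offset": [0,-25,0],"angular": [0,0,0]},{"hand": 0,"offset": [0,-30,0],"angular": [0,0,0]},{"hand": 0,"offset": [0,-35,0],"angular": [0,0,0]},{"hand": 0,"offset": [0,-35.5,0],"angular": [0,0,0]}]'

```text
time: 7.95
tool_pos: [0.5306, -0.1976, 0.2782]
tcp_rot: [2.236, 2.206, -0.002]
wrist_force: [-0.5, 0.8, -0.2]
width: 0.001
```

```bash
python3 - <<'E'
from h import *
s=bot.read_state();print(s['tool_pos'],s['wrist_force'],s['width'])
a=snap('scene','s3.png')['frame'][130:300,190:390]
b=snap('wrist','w3.png')['frame']
a=cv2.resize(a,(400,340),interpolation=cv2.INTER_CUBIC);b=cv2.resize(b[:,:],(400,300));b=cv2.copyMakeBorder(b,0,40,0,0,0)
cv2.imwrite('pics/m3.png',np.hstack([a,b]))
E
```

```text
[ 0.53062882 -0.1975992   0.27820217] [-0.46189492  0.80602153 -0.2362677 ] 0.0008234320169157204
```

View pics/m3.png

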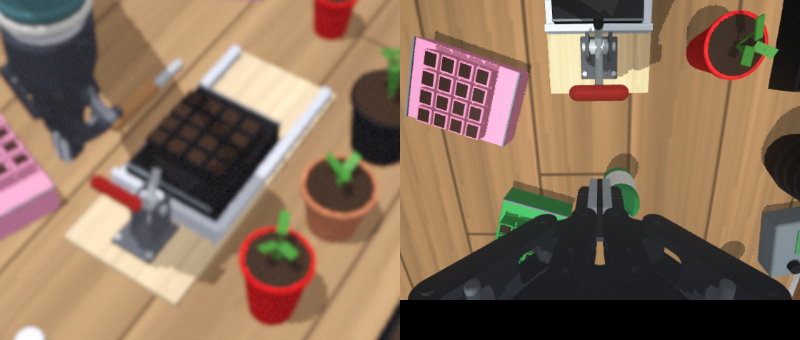

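In this view the tray rests against the stop, the clamp is still open, and the handle bar is dead ahead of the shut fingers. I'll descend behind it and push +y.

>>> drive_tool --deltas '[{"hand": 0,"offset": [0,-0.3,-5],"angular": [0,0,0]},{"hand": 0,"offset": [0,-0.3,-10],"angular": [0,0,0]},{"hand": 0,"offset": [0,-0.3,-13],"angular": [0,0,0]},{"hand": 0,"offset": [0,-0.3,-13.8],"angular": [0,0,0]},{"hand": 0,"offset": [0,-0.3,-13.8],"angular": [0,0,0]}]'

```text
time: 8.68
tool_pos: [0.5313, -0.1966, 0.1407]
tcp_rot: [-2.23, -2.212, -0.0]
wrist_force: [0.3, 0.3, 0.2]
width: -0.002
```

>>> drive_tool --deltas '[{"hand": 0,"offset": [0,1.5,0],"angular": [0,0,0]},{"hand": 0,"offset": [0,2.5,0],"angular": [0,0,0]},{"hand": 0,"offset": [0,3.5,0],"angular": [0,0,0]},{"hand": 0,"offset": [0,4.5,0],"angular": [0,0,0]},{"hand": 0,"offset": [0,5.5,0],"angular": [0,0,0]},{"hand": 0,"offset": [0,6.5,0],"angular": [0,0,0]}]'

```text
time: 9.43
tool_pos: [0.5324, -0.1334, 0.1422]
tcp_rot: [2.228, 2.208, 0.0]
wrist_force: [0.0, -3.9, 2.7]
width: 0.005
```

>>> drive_tool --deltas '[{"hand": 0,"offset": [0,1,0],"angular": [0,0,0]},{"hand": 0,"offset": [0,2,0],"angular": [0,0,0]},{"hand": 0,"offset": [0,3,0],"angular": [0,0,0]},{"hand": 0,"offset": [0,4,0],"angular": [0,0,0]},{"hand": 0,"offset": [0,5,0],"angular": [0,0,0]},{"hand": 0,"offset": [0,5,0],"angular": [0,0,0]}]'

```text
time: 10.18
tool_pos: [0.5308, -0.0815, 0.1401]
tcp_rot: [-2.23, -2.212, 0.0]
wrist_force: [0.2, -0.3, -0.2]
width: 0.002
```

The handle resisted with about 4 N and then released, as it should when it snaps over. I'll back off, rise and check.

>>> drive_tool --deltas '[{"hand": 0,"offset": [0,-4,0],"angular": [0,0,0]},{"hand": 0,"offset": [0,-8,1],"angular": [0,0,0]},{"hand": 0,"offset": [0,-10,6],"angular": [0,0,0]},{"hand": 0,"offset": [0,-10,12],"angular": [0,0,0]},{"hand": 0,"offset": [0,-10,14],"angular": [0,0,0]},{"hand": 0,"offset": [0,-10,14],"angular": [0,0,0]}]'

```text
time: 10.92
tool_pos: [0.532, -0.1829, 0.2822]
tcp_rot: [2.229, 2.208, 0.002]
wrist_force: [0.5, 0.7, -0.7]
width: -0.001
```

```bash
python3 - <<'E'
from h import *
from fit import W,p
s=bot.read_state();print(s['tool_pos'],s['wrist_force'])
c=snap('scene','s4.png');b=snap('wrist','w4.png')
o=(190,130);print('scene locked/open grip px',[(proj(c,W(p,X))-o)*2 for X in((0,-79,153),(0,-191,153))])
print('wrist locked',proj(b,W(p,(0,-79,153)))*400/560+[400,0])
a=cv2.resize(c['frame'][130:300,190:390],(400,340),interpolation=cv2.INTER_CUBIC);b=cv2.copyMakeBorder(cv2.resize(b['frame'],(400,300)),0,40,0,0,0)
cv2.imwrite('pics/m4.png',np.hstack([a,b]))
E
```

```text
[ 0.53195911 -0.18294199  0.28221613] [ 0.5099782   0.69144983 -0.748066  ]
scene locked/open grip px [array([171.28884794, 128.70764407]), array([112.10213183, 194.17260445])]
wrist locked [5.98661169e+02 4.71749870e-01]
```

View pics/m4.png

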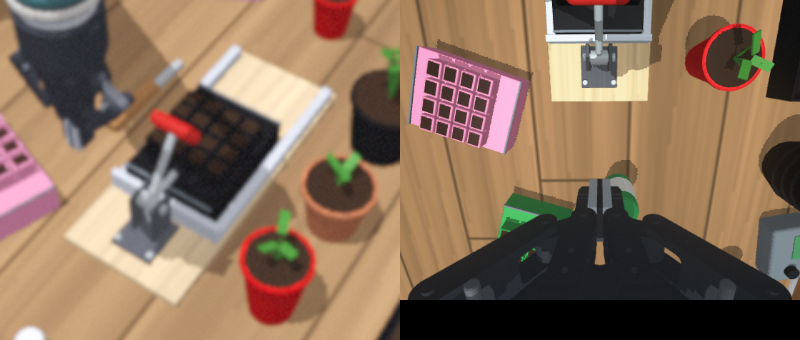

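The bar is at about (175,128), against a predicted (171,129) for locked. The tray is still at the stop and the bystanders haven't moved, so I'm handing in.

```bash
python3 -c "
from workcell import bot
print(bot.finish_job())"
```

```text
the job is handed in; nothing more can be done
None
```

I pushed the tray along the channel until it sat against the end stop, then tipped the clamp's handle past centre. I handed the job in at about 11 s of the 51 s allowed; the hand-in reports no verdict.

- **Tray:** the push force rose to 24 N and the tool stopped advancing, which I took as fully home. Contact came about 4 mm earlier than my pose estimate. The picture taken after I backed off shows the tray against the stop. I did not measure the last few millimetres from the image.
- **Clamp:** the handle resisted with about 4 N, then released. In the last scene picture the bar lies within about 4 px (2x crop) of its predicted locked position. The foot over the ledge could not be seen directly.
- **Surroundings:** the cups and pots in the last views looked unmoved, and I made no measurement of them. The arm was clear of everything, with wrist force under 1 N.

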